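Wedge a glue-up row tight

TASK

Three pine blocks lie in a row in the plywood glue-up jig with a little play between them. Take the thick wooden wedge out of its stand, set it thin end down into the open gap at the end of the row without dropping it in, and press it straight down until the blocks are pushed tight together and the wedge is jammed; leave it there. Leave the slim wedge alone in its stand.

Things in the scene. Friction and masses are not known exactly. Their poses are not given: they have to be found in the camera images.
- wedge: thick pale wooden wedge, thin end down in a slotted plywood stand (30 mm high). 102 mm tall, 46 mm deep along its x, 50 g. Thickness along its y: 8 mm at the tip, growing symmetrically to 42 mm at 66 mm up, then 42 mm to the top (grip part). Take it across its flat +x and -x faces, about 84 mm above the tip. Origin: centre of the tip's underside, z up. A half turn about z makes no difference
- slim_wedge: slim wedge, too thin for the gap: same look, height (102 mm) and depth (46 mm along its x), but 7 mm thick at the tip and 22 mm at the grip part. It stands in a like stand; the two stands may change places. Origin: centre of the tip's underside, z up
- jig: fixed jig, 112 x 228 x 62 mm. Origin: centre of its underside, z up, y along the row. Inner faces of the end stops at y = -85.5 and +85.5 mm, tops at z = 62; of the side rails at x = -37 and +37, tops at 48. Base 30 mm, cut out below the gap. Three loose blocks (tops at 62, 45 mm along y, 70 along x) lie from the -y stop on; gap at the +y end, 27 to 30 mm wide, 36 when the row is tight
- end_block: last pine block of the row, next to the gap, 140 g. Origin: centre of its underside, x along jig +y; its gap face is 22.5 mm from it along jig +y. The origin starts at jig y = 33 to 36 mm and is at 27 when the row is tight; the wedge then jams with its tip about 8 mm above the jig's origin. Only set in, the wedge stops 6 to 17 mm higher; 2 to 8 N of downward push moves the blocks
Things that resemble listed ones, but are neither listed nor needed, are in the scene too. What is shaped like the wedge but turquoise is not meant.

How it is judged:
By the outcome, as a careful person would: the job done as asked, in the order asked, and still so for the second after the job is handed in, with the robot touching nothing.
It also fails if it takes over 38 s, if anything falls off the work surface, if the arm or the gripper's body presses on something with over 40 N, if the wrist force passes 120 N, or if a joint passes its speed limit or range.

ROBOT

A 6-joint arm with a two-finger parallel gripper is mounted at the origin on a cart in front of the work surface, level with it; the furniture and walls round the work are solid. World frame = base frame: x ahead of the robot, y to its left, z up, the work surface at z = 0. Lengths are in m, angles in rad, forces in N, time in s.
With the tool pointing down it reaches from about 0.35 to 0.775 m from the base axis. Payload 7.3 kg.
Tool frame: the origin (TCP) lies on the centre line of the jaws, within the pads' length; the fingertips stand 11 mm ahead of it and the grasp point (between the pads) lies 8 mm behind it; z points along the fingers, y is the direction in which the jaws open and shut (so a half turn about z gives the same grasp; the last joint's range is limited). The gripper opens to 92 mm and grips with 3 to 60 N. Pads are 19 mm wide; open, the fingers measure 130 mm over their backs; the gripper's body (75 mm by 190 mm) begins 47 mm behind the grasp point.
Start: joints at [1.11, 0.342, 1.524, -0, 1.275, -0.146], TCP at [0.163, 0.499, 0.21] pointing down, gripper open.
Joint ranges: [-2.53, 2.53], [-0.77, 2.02], [0.04, 2.7], [-1, 4.14], [0.28, 2.66], [-3.11, 3.11]. Speed limits (rad/s): [2.57, 2.57, 3.14, 3.14, 3.14, 3.14].

INTERFACE

Orientations are given as [roll, pitch, yaw] about the fixed x, y, z axes, in that order (R = Rz(yaw) Ry(pitch) Rx(roll)).
In Python, from cell import robot gives the robot as it stands.
- The arm moves only by the tool jog_arm, never from a script. Its argument "deltas" is one flat list of numbers, 6 for each row, row after row: the shift along the world's x, y, z in units of 0.1 m (1.0 is 0.1 m), then the turn, a rotation vector about the world's x, y, z in units of 90 degrees (1.0 is 90 degrees). A call has 1 to 5 rows; each row is the pose to reach, as a shift and turn from the pose commanded when the call began; what a row does not reach only later rows make up. A row lasts 1/12 s, in which the tool goes at most 41.7 mm and 7.16 degrees, less where a joint would pass 70% of its speed; a pose out of reach is approached as far as the arm can. A call with a number of a shift or a turn outside -1 to 1 is refused whole. A call with a gripper value outside its range is refused whole. "claw" is the opening, from 0 (shut) to 1 (fully open), set as the call begins (left out, the last holds). The fingers move at their own pace and stop on an object; "newtons" is the grip in N (left out, the last holds). Time passes only in rows, so rows that repeat a pose let the fingers close. It gives the time, the measured TCP pose, the force and the opening at its end, in the units of the state.
- robot.observe(): the state, without advancing time (a new reading comes with each control period).
- robot.read_camera(name): name is "side" or "top"; returns the picture (480x640x3 uint8, red, green, blue); there is no depth.
- robot.camera_params(name): a dict with "fx", "fy", "cx", "cy" (pixels), "R" (3x3) and "t" (3): a world point X has camera coordinates R X + t. Camera axes: x right, y down, z forward; pixel columns grow to the right and rows downward; lengths in m; the calibration is good to about 2 mm. A picture is of the moment at which its call begins. camera_params takes no time and is no camera call.
- robot.hand_in(): hands the job in, once; it reports no verdict.
The state is a dict: "time": time; "qpos": joint angles; "qvel": joint speeds; "joint_efforts": joint torques, N m; "tool_pos": TCP position; "tool_rot": TCP orientation; "contact_force": force on the tool from outside, world axes, zero at the start; "torque": the same for the moment, N m; "opening": finger opening in m.
Only numpy, scipy, OpenCV 4.12 (cv2) and the standard library are available. Lean on these libraries where they do the work, as an engineer would, in place of code of your own. Each camera call takes 0.05 s, during which the arm holds its last target. There are 200 camera calls.

## Working session

There is one attempt and no reset: what is moved stays moved. The work goes in short steps, Python scripts to look and compute and a tool call to move; the robot and the scene stay as the last step left them, time stands still between calls to the robot, and variables do not carry over. Pictures are saved under pics/ and viewed, about 8 in all and at most 12, crops included, and the job is handed in when it is done.

Besides the shell and the picture viewer there is one more tool, called after ">>>" in YAML: its name, and indented under it one key for each argument. jog_arm: Moves the arm, as the interface text tells. Its arguments: {"type":"object","properties":{"deltas":{"type":"array","items":{"type":"number"}},"claw":{"type":"number"},"newtons":{"type":"number"}},"required":["deltas"]}

```bash
mkdir -p pics
cat > h.py <<'E'
import numpy as np, cv2
from cell import robot
def save(n,f,crop=None,s=1):
    im=robot.read_camera(n)[:,:,::-1]
    cv2.imwrite(f'pics/raw_{f}.png',im)
    if crop: x0,y0,x1,y1=crop; im=im[y0:y1,x0:x1]
    if s!=1: im=cv2.resize(im,None,fx=s,fy=s,interpolation=cv2.INTER_CUBIC)
    cv2.imwrite(f'pics/{f}.png',im)
def px2w(n,u,v,z):
    p=robot.camera_params(n);R=np.array(p['R']);t=np.array(p['t'])
    d=R.T@[(u-p['cx'])/p['fx'],(v-p['cy'])/p['fy'],1];c=-R.T@t
    return c+d*(z-c[2])/d[2]
def w2px(n,X):
    p=robot.camera_params(n);c=np.array(p['R'])@X+p['t']
    return p['fx']*c[0]/c[2]+p['cx'],p['fy']*c[1]/c[2]+p['cy']
E
python3 - <<'E'
from h import *
save('top','top0');save('side','side0')
for n in('top','side'):
    p=robot.camera_params(n);print(n,p['fx'],np.round(-np.array(p['R']).T@p['t'],3),np.round(p['R'],2).tolist())
print(robot.observe())
E
```

```text
top 555.0319180995734 [0.305 0.265 1.074] [[0.02, -1.0, -0.0], [-0.99, -0.02, -0.12], [0.12, 0.0, -0.99]]
side 486.32401638174974 [ 0.482 -0.553  0.46 ] [[1.0, 0.08, -0.0], [0.03, -0.46, -0.89], [-0.07, 0.89, -0.46]]
{'time': 0.1, 'qpos': array([ 1.11002467e+00,  3.42629077e-01,  1.52489760e+00, -2.63569975e-07,
        1.27540753e+00, -1.46017949e-01]), 'qvel': array([-0.00058306, -0.00248221, -0.00116145,  0.00019201,  0.00054247,
        0.0004089 ]), 'joint_efforts': array([ 1.73279925e-03, -4.32006025e+01, -2.44696909e+01,  7.17579480e-02,
        5.25363476e-02, -9.31564756e-06]), 'tool_pos': array([0.16234896, 0.49887041, 0.20903526]), 'tool_rot': array([-3.14026534e+00, -1.94945344e-04,  2.82683889e+00]), 'contact_force': array([ 0.20474502, -0.2637308 , -0.2827735 ]), 'torque': array([-0.03358829, -0.0772395 , -0.0058557 ]), 'opening': 0.09183480478599804}
```

View pics/top0.png

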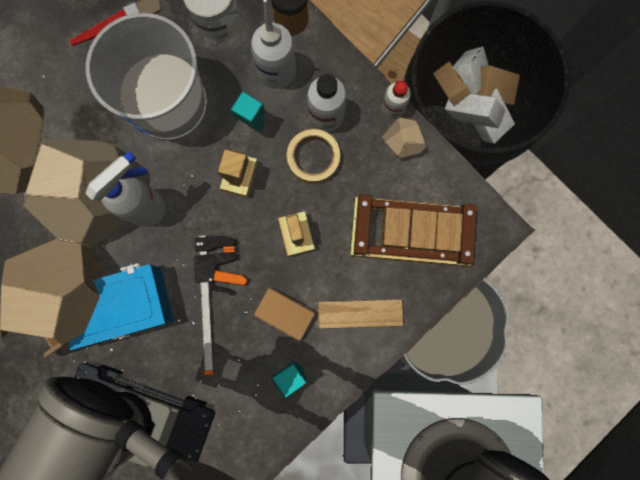

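View pics/side0.png

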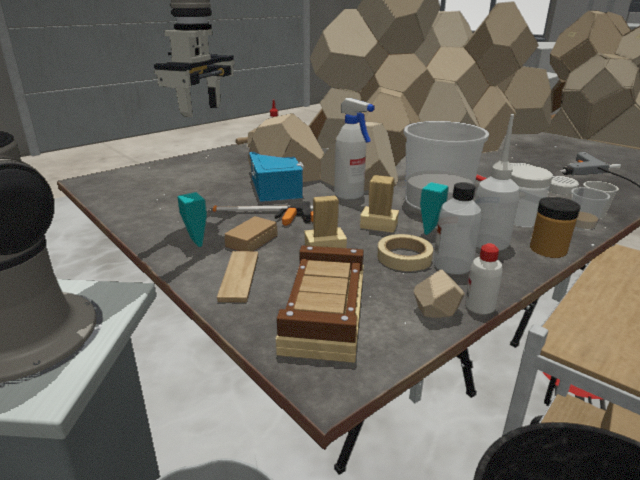

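The top view shows stands at about (238,175) and (297,233), and the jig at about (415,230) with its gap at the left (world +y) end. The side view shows the same stands at about (380,205) and (325,220). I need enlarged crops to read these properly.

Run:
```python
import cv2,numpy as np
a=cv2.imread('pics/raw_top0.png');b=cv2.imread('pics/raw_side0.png')
f=lambda im,x,y,w,h,s:cv2.resize(im[y:y+h,x:x+w],None,fx=s,fy=s,interpolation=cv2.INTER_CUBIC)
c1=np.hstack([f(a,210,140,66,66,6),f(a,265,200,66,66,6)]) # 396 each
cv2.imwrite('pics/c1.png',c1)
cv2.imwrite('pics/c2.png',f(a,345,185,140,90,5.7))
cv2.imwrite('pics/c3.png',f(b,290,160,130,100,6))
```

```text
(no output)
```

View pics/c1.png

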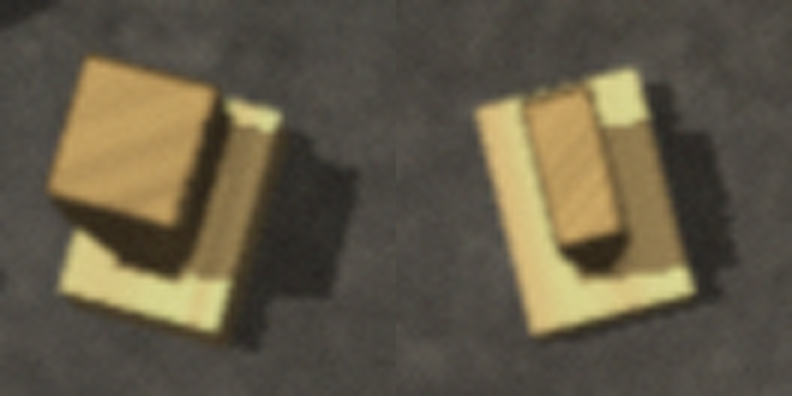

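View pics/c2.png

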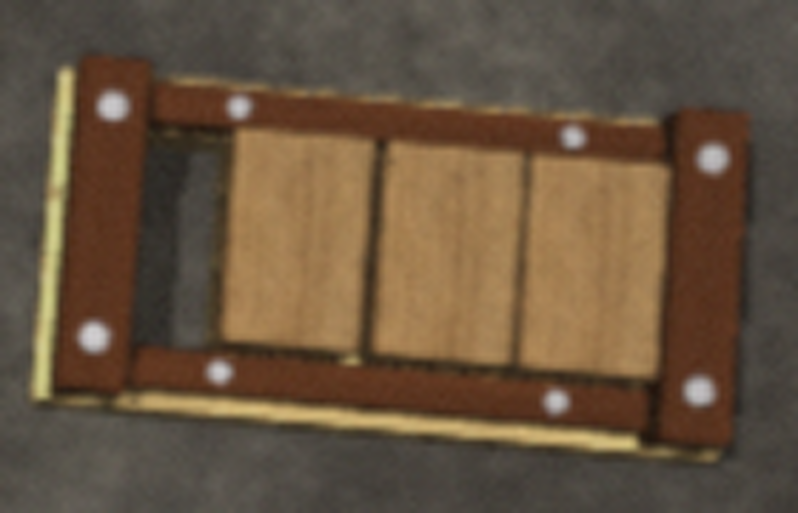

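View pics/c3.png

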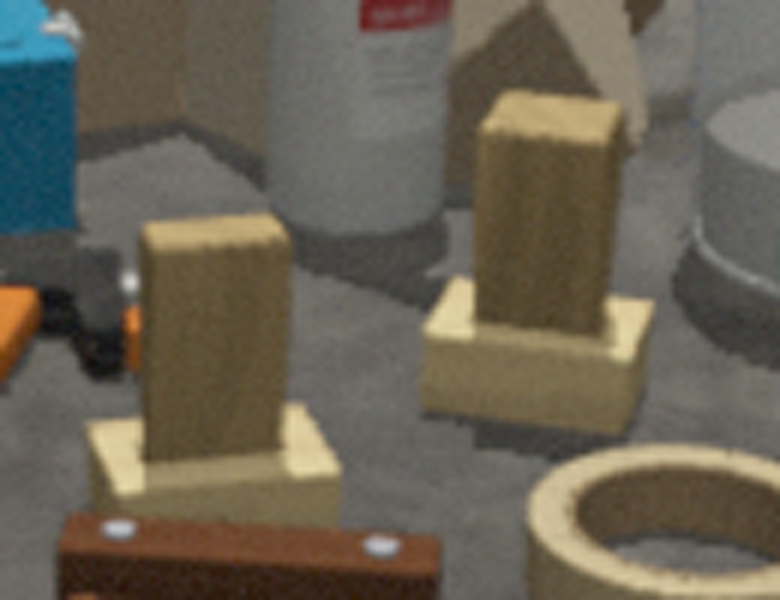

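The thick wedge is the one at raw top px about (232,164), in the farther stand; its –x face tapers and its top is nearly square. I'll refine the corners and fit poses against both cameras.

```bash
cat > fit.py <<'E'
from h import *
from scipy.optimize import least_squares as LS
import sys
T=cv2.cvtColor(cv2.imread('pics/raw_top0.png'),cv2.COLOR_BGR2GRAY);S=cv2.cvtColor(cv2.imread('pics/raw_side0.png'),cv2.COLOR_BGR2GRAY)
def sub(im,pts,o,s):
    p=(np.array(pts,np.float32)+.5)/s-.5+np.array(o,np.float32)
    q=cv2.cornerSubPix(im,p.reshape(-1,1,2).astype(np.float32).copy(),(2,2),(-1,-1),(3,30,.01)).reshape(-1,2)
    print(np.round(q-p,2).tolist()); return q
def fit(obs,x0):
    # obs: (cam, px, local pts); x=(x,y,z,yaw)
    def r(x):
        c,s=np.cos(x[3]),np.sin(x[3]);o=[]
        for n,q,L in obs:
            for a,l in zip(q,L):
                X=[x[0]+c*l[0]-s*l[1],x[1]+s*l[0]+c*l[1],x[2]+l[2]]
                o+=list(np.array(w2px(n,np.array(X)))-a)
        return np.array(o)
    f=LS(r,x0,loss='soft_l1');print(np.round(f.x,4),'yawdeg',np.degrees(f.x[3]).round(2));print(np.round(r(f.x).reshape(-1,2),1).tolist())
    return f.x
qt=sub(T,[(88,58),(217,92),(178,226),(50,190)],(210,140),6)
qs=sub(S,[(507,92),(623,105),(610,143),(480,130)],(290,160),6)
D,W=.023,.021
Lt=[(D,W,.102),(D,-W,.102),(-D,-W,.102),(-D,W,.102)]
# side view: image right=+x, down=-y
Ls=[(-D,W,.102),(D,W,.102),(D,-W,.102),(-D,-W,.102)]
g=list(px2w('top',232,164,.105)[:2])
print('wedge');fit([('top',qt,Lt),('side',qs,Ls)],g+[.005,0.25]);fit([('top',qt,Lt)],g+[.005,0.25]);
qs2=[px for px in qs]
st=sub(T,[(282,108),(222,332),(60,292)],(210,140),6)
P=[px2w('top',*p,.03) for p in st];print('stand',np.round(P,4).tolist(),(P[0]+P[2])/2,np.linalg.norm(P[0]-P[1]),np.linalg.norm(P[1]-P[2]))
j=sub(T,[(152,60),(130,390),(672,107),(655,440)],(345,185),5.7)
P=[px2w('top',*p,.062) for p in j];print('jig inner',np.round(P,4).tolist(),np.mean(P,0),np.linalg.norm(P[0]-P[2]),np.linalg.norm(P[1]-P[3]))
j=sub(T,[(82,55),(55,388),(750,112),(732,443)],(345,185),5.7)
P=[px2w('top',*p,.062) for p in j];print('jig outer',np.round(P,4).tolist(),np.mean(P,0),np.linalg.norm(P[0]-P[2]),np.linalg.norm(P[0]-P[1]))
d=P[0]-P[2]+P[1]-P[3];print('jig yaw of +y from world y',np.degrees(np.arctan2(-d[0],d[1])))
j=sub(T,[(237,128),(218,342)],(345,185),5.7)
P=[px2w('top',*p,.062) for p in j];print('endblock face',np.round(P,4).tolist())
E
python3 fit.py
```

```text
[[0.12999999523162842, 0.07000000029802322], [-0.25, 0.7400000095367432], [-1.0499999523162842, -0.14000000059604645], [0.5299999713897705, 0.33000001311302185]]
[[-0.4699999988079071, 0.019999999552965164], [-0.6200000047683716, 0.6600000262260437], [-0.8100000023841858, -0.05000000074505806], [-0.23000000417232513, -0.30000001192092896]]
wedge
[ 0.5568  0.4274  0.0045 -0.2616] yawdeg -14.99
[[-0.4, -1.5], [0.9, -1.4], [0.6, 1.3], [-2.2, 0.4], [-0.7, -0.0], [1.3, -0.5], [-0.1, 0.5], [-0.9, 0.3]]
[ 0.5825  0.4438 -0.0966 -0.2547] yawdeg -14.59
[[0.5, 0.3], [-0.3, -0.3], [0.2, 0.1], [-0.4, -0.1]]
[[0.009999999776482582, 1.309999942779541], [-0.8600000143051147, -0.44999998807907104], [-0.009999999776482582, -0.3700000047683716]]
stand [[0.5861, 0.392, 0.03], [0.5159, 0.4102, 0.03], [0.5275, 0.4608, 0.03]] [0.55682774 0.42637884 0.03      ] 0.07256126659788437 0.05191939267504005
[[0.0, 0.0], [0.0, 0.0], [0.0, 0.0], [0.0, 0.0]]
jig inner [[0.5138, 0.1729, 0.062], [0.4058, 0.1785, 0.062], [0.5024, 0.0038, 0.062], [0.3937, 0.0099, 0.062]] [0.4539253  0.09128735 0.062     ] 0.1694618962493512 0.1690592713381799
[[0.0, 0.0], [-1.309999942779541, 1.75], [0.0, 0.0], [0.0, 0.0]]
jig outer [[0.5149, 0.1957, 0.062], [0.4026, 0.205, 0.062], [0.5013, -0.0215, 0.062], [0.3934, -0.0148, 0.062]] [0.45304824 0.09109906 0.062     ] 0.21761401030437624 0.11274116718671871
jig yaw of +y from world y -2.99077653330684
[[0.41999998688697815, -1.159999966621399], [1.9800000190734863, -0.17000000178813934]]
endblock face [[0.4942, 0.1443, 0.062], [0.4224, 0.1468, 0.062]]
```

Run:
```python
import cv2
b=cv2.imread('pics/raw_side0.png')
cv2.imwrite('pics/c4.png',cv2.resize(b[235:365,265:385],None,fx=4.6,fy=4.6,interpolation=cv2.INTER_CUBIC))
```

```text
(no output)
```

View pics/c4.png

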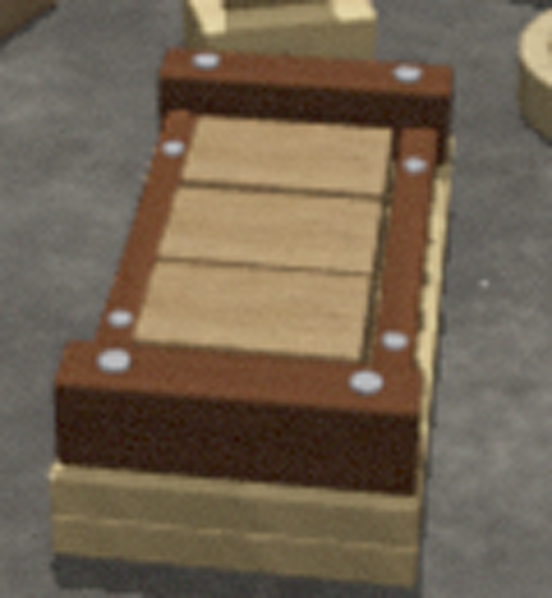

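The jig fills the side crop: stop bolts at crop px (114,360), (367,381), (206,60) and (408,73). Bolts show up in both views, so I'll use them as a cross-check.

Run:
```python
from h import *
def go(n,pts,o,s):
    p=(np.array(pts)+.5)/s-.5+np.array(o)
    P=np.array([px2w(n,*q,.063) for q in p]);d=P[0]+P[1]-P[2]-P[3];e=(P[0]-P[1]+P[2]-P[3])
    print(n,np.round(P[:,:2],4).tolist(),P.mean(0).round(4),'yaw',np.degrees(np.arctan2(-d[0],d[1])).round(2),np.degrees(np.arctan2(e[1],e[0])).round(2),np.linalg.norm(d)/2,np.linalg.norm(e)/2)
go('top',[(113,105),(94,337),(713,157),(699,390)],(345,185),5.7)
go('side',[(408,73),(206,60),(367,381),(114,360)],(265,235),4.6)
```

```text
top [[0.4985, 0.1854], [0.4225, 0.1904], [0.486, -0.0091], [0.4101, -0.004]] [0.4543 0.0907 0.063 ] yaw -3.66 -3.79 0.19491579707906007 0.07611163933245958
side [[0.4989, 0.1866], [0.4228, 0.1913], [0.4863, -0.0078], [0.4102, -0.003]] [0.4546 0.0918 0.063 ] yaw -3.72 -3.59 0.19476108672183978 0.07627390154539251
```

Wedge: (0.5568, 0.427), yaw −15°, tip z ≈ 4.5 mm. Jig: (0.4545, 0.0912), yaw −3.7°, and the two cameras agree to 1 mm. Next I go up, away from the clutter, and turn the tool.

>>> jog_arm:
  deltas: [0.2, -0.8, 0.8, 0, 0, -0.37, 0.2, -0.8, 0.8, 0, 0, -0.37, 0.2, -0.8, 0.8, 0, 0, -0.37, 0.2, -0.8, 0.8, 0, 0, -0.37, 0.2, -0.8, 0.8, 0, 0, -0.37]
  claw: 0.77
  newtons: 25

```text
time: 0.52
tool_pos: [0.1832, 0.4187, 0.2912]
tool_rot: [3.138, -0.001, 2.238]
contact_force: [0.5, 0.7, -0.8]
opening: 0.071
```

>>> jog_arm:
  deltas: [1, 0, 0, 0, 0, -0.37, 1, 0, 0, 0, 0, -0.37, 1, 0, 0, 0, 0, -0.37, 1, 0, 0, 0, 0, -0.37, 1, 0, 0, 0, 0, -0.37]

```text
time: 0.93
tool_pos: [0.2837, 0.4188, 0.2887]
tool_rot: [-3.14, 0.001, 1.656]
contact_force: [-0.9, -0.0, -0.2]
opening: 0.0706
```

>>> jog_arm:
  deltas: [1, 0, 0, 0, 0, -0.227, 1, 0, 0, 0, 0, -0.227, 1, 0, 0, 0, 0, -0.227, 1, 0, 0, 0, 0, -0.227, 1, 0, 0, 0, 0, -0.227]

```text
time: 1.35
tool_pos: [0.3829, 0.4188, 0.2886]
tool_rot: [-3.14, 0.002, 1.308]
contact_force: [-0.4, 0.1, 0.2]
opening: 0.0702
```

>>> jog_arm:
  deltas: [0.9, 0.04, 0, 0, 0, 0, 0.9, 0.04, 0, 0, 0, 0, 0.9, 0.04, 0, 0, 0, 0, 0.9, 0.04, 0, 0, 0, 0]

```text
time: 1.68
tool_pos: [0.4733, 0.423, 0.2882]
tool_rot: [-3.14, 0.002, 1.308]
contact_force: [-0.5, 0.2, -0.3]
opening: 0.0707
```

>>> jog_arm:
  deltas: [0.84, 0.04, -0.9, 0, 0, 0, 0.84, 0.04, -0.9, 0, 0, 0, 0.84, 0.04, -0.9, 0, 0, 0, 0.84, 0.04, -0.9, 0, 0, 0, 0.84, 0.04, -0.9, 0, 0, 0]

```text
time: 2.1
tool_pos: [0.5545, 0.4271, 0.1966]
tool_rot: [-3.137, 0.004, 1.309]
contact_force: [-0.5, 0.2, 1.8]
opening: 0.0706
```

Run:
```python
from h import *
o=robot.observe();print(o['tool_pos'],o['tool_rot'])
save('side','s1',(260,60,460,240),3)
save('top','t1',(180,100,320,220),5)
a=cv2.imread('pics/s1.png');b=cv2.imread('pics/t1.png')
h=420;f=lambda m:cv2.resize(m,(int(m.shape[1]*h/m.shape[0]*.8),int(h*.8)))
cv2.imwrite('pics/v1.png',np.hstack([f(a),f(b)]))
```

```text
[0.55452105 0.42705485 0.19658793] [-3.13681082  0.00433066  1.30918553]
```

View pics/v1.png

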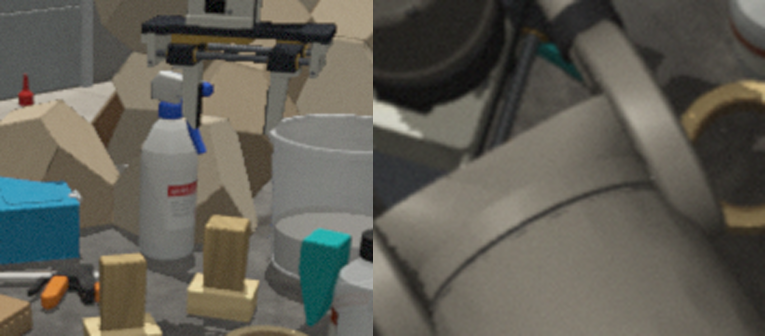

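The view shows the open fingers straddling the thick wedge from above, with nothing in the way. Descending.

>>> jog_arm:
  deltas: [0.02, 0, -0.3, 0, 0, 0, 0.02, 0, -0.5, 0, 0, 0, 0.02, 0, -0.7, 0, 0, 0, 0.02, 0, -0.8, 0, 0, 0, 0.02, 0, -0.8, 0, 0, 0]

```text
time: 2.62
tool_pos: [0.5568, 0.4276, 0.1196]
tool_rot: [-3.141, 0.001, 1.309]
contact_force: [-0.3, -0.6, -0.5]
opening: 0.0706
```

>>> jog_arm:
  deltas: [0, 0, -0.15, 0, 0, 0, 0, 0, -0.25, 0, 0, 0, 0, 0, -0.35, 0, 0, 0, 0, 0, -0.35, 0, 0, 0, 0, 0, -0.35, 0, 0, 0]

```text
time: 3.03
tool_pos: [0.5583, 0.4273, 0.0848]
tool_rot: [-3.141, 0.0, 1.308]
contact_force: [0.3, 0.5, -0.0]
opening: 0.0707
```

Run:
```python
from h import *
save('side','s2',(330,130,440,240),5)
for z in(0,):print(w2px('side',robot.observe()['tool_pos']))
```

```text
(np.float64(381.6663691641469), np.float64(188.69594427828017))
```

View pics/s2.png

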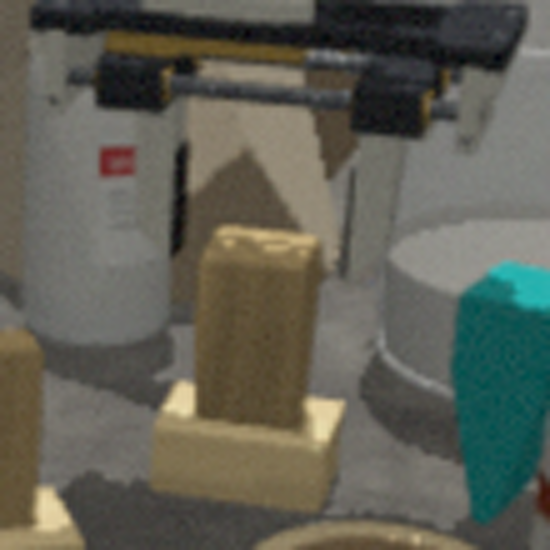

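The fingers look higher or farther back than the projected TCP. Before closing I'll check this with numbers.

Run:
```python
from h import *
print('stand side',px2w('side',380.3,213,.03))
print('start TCP/tip px',w2px('side',np.array([.163,.499,.21])),w2px('side',np.array([.163,.499,.199])))
o=robot.observe();print(o['tool_pos'],o['tool_rot'],o['qpos'])
a=np.radians(-15);u=np.array([np.cos(a),np.sin(a),0])
for w in(-.0355,.0355,-.055,.055):
  X=o['tool_pos']+u*w-[0,0,.011];x=w2px('side',X);print(w,((x[0]-330)*5,(x[1]-130)*5))
for zz in (.107,):
  for sx in(-1,1):
    for sy in(-1,1):
      v=np.array([-u[1],u[0],0]);x=w2px('side',np.array([.5568,.427,zz])+u*.023*sx+v*.021*sy);print(sx,sy,((x[0]-330)*5,(x[1]-130)*5))
```

```text
stand side [0.55928576 0.42493386 0.03      ]
start TCP/tip px (np.float64(202.35183220284853), np.float64(119.04956445697046)) (np.float64(202.86264534512492), np.float64(124.04957202782559))
[0.55872678 0.42744138 0.0853342 ] [ 3.14101006e+00 -5.50802598e-04  1.30792852e+00] [ 5.44250848e-01  7.73825468e-01  1.11955179e+00 -4.20608989e-05
  1.24741464e+00  8.07132168e-01]
-0.0355 (np.float64(175.50157979451484), np.float64(307.6434850015832))
0.0355 (np.float64(339.4226959160079), np.float64(327.8215273669099))
-0.055 (np.float64(131.63451549719014), np.float64(302.24362253860505))
0.055 (np.float64(385.6338869463437), np.float64(333.50994257798743))
-1 -1 (np.float64(192.2049419420577), np.float64(255.61099336864942))
-1 1 (np.float64(214.7360051317071), np.float64(223.6490114531307))
1 -1 (np.float64(301.72295449401986), np.float64(268.34828094527495))
1 1 (np.float64(320.8344040783862), np.float64(235.5290847555213))
```

Run:
```python
from h import *
a=cv2.imread('pics/raw_side0.png')[0:150,130:260];b=cv2.imread('pics/raw_s2.png')[100:250,320:450]
s=3
A=cv2.resize(a,None,fx=s,fy=s,interpolation=cv2.INTER_CUBIC);B=cv2.resize(b,None,fx=s,fy=s,interpolation=cv2.INTER_CUBIC)
def dr(I,ox,oy,tcp,yaw,op):
    u=np.array([np.cos(yaw),np.sin(yaw),0])
    for w in(-op/2,op/2):
        for z0,z1,c in((-.011,.055,(0,0,255)),):
            p=[w2px('side',np.array(tcp)+u*w+[0,0,z]) for z in(z0,z1)]
            q=[(int((x-ox)*s),int((y-oy)*s)) for x,y in p];cv2.line(I,q[0],q[1],c,1)
dr(A,130,0,[.1623,.4989,.209],np.radians(72),.092)
dr(B,320,100,[.5587,.4274,.0853],np.radians(-15),.0707)
cv2.imwrite('pics/v2.png',np.hstack([A,B]))
```

```text
(no output)
```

View pics/v2.png

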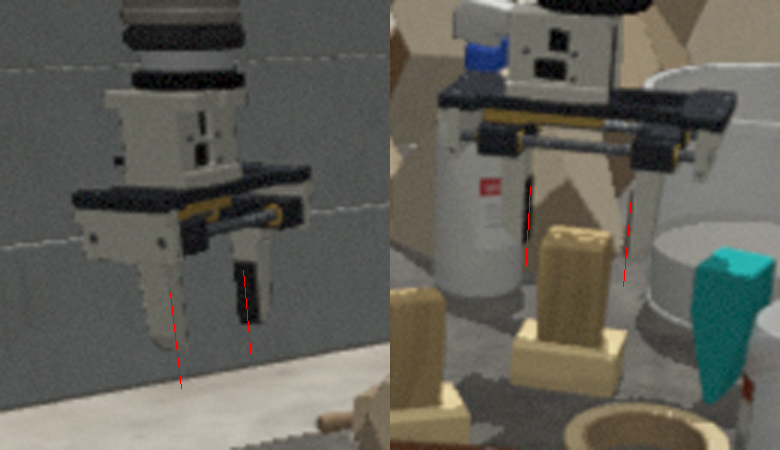

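Run:
```python
from h import *
im=cv2.imread('pics/raw_top0.png');ox,oy=60,330;s=3
a=np.radians(72);u=np.array([np.cos(a),np.sin(a),0]);v=np.array([-u[1],u[0],0]);c=np.array([.1623,.4989,.209])
I=cv2.resize(im[oy:oy+150,ox:ox+200],None,fx=s,fy=s,interpolation=cv2.INTER_CUBIC)
for z,col in((.055,(0,0,255)),(.08,(0,255,0))):
    q=[w2px('top',c+u*.095*i+v*.0375*j+[0,0,z]) for i,j in((1,1),(1,-1),(-1,-1),(-1,1))]
    cv2.polylines(I,[((np.array(q)-[ox,oy])*s).astype(int)],True,col,1)
a=cv2.imread('pics/raw_side0.png')[0:150,130:260];A=cv2.resize(a,None,fx=1.5,fy=3)
a=np.radians(72)
q=[w2px('side',c+u*.095*i+v*.0375*j+[0,0,.055]) for i,j in((1,1),(1,-1),(-1,-1),(-1,1))]
cv2.polylines(A,[((np.array(q)-[130,0])*[1.5,3]).astype(int)],True,(0,0,255),1)
cv2.imwrite('pics/v3.png',np.hstack([I,A]))
```

```text
(no output)
```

View pics/v3.png

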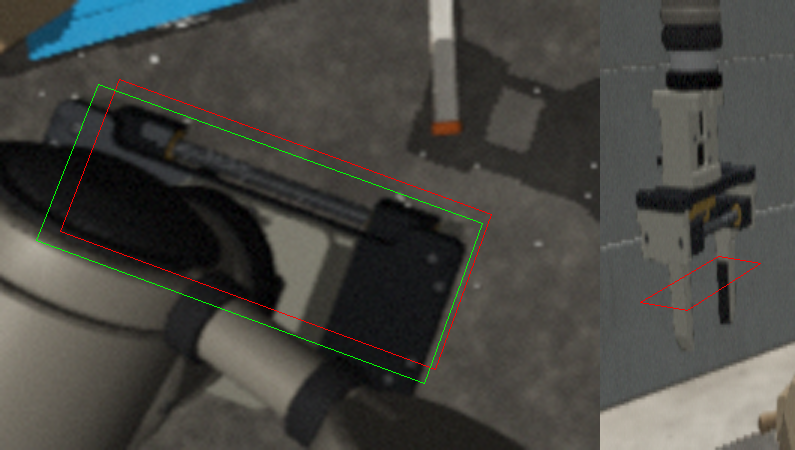

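Both views show the drawn gripper 20–28 mm above its stated tip. A grip about 8 mm lower is safe in either case, so I'll do that and close.

>>> jog_arm:
  deltas: [-0.01, -0.01, -0.04, 0, 0, 0, -0.01, -0.01, -0.08, 0, 0, 0, -0.01, -0.01, -0.08, 0, 0, 0]

```text
time: 3.33
tool_pos: [0.5572, 0.4259, 0.0759]
tool_rot: [-3.141, 0.001, 1.308]
contact_force: [-1.2, 0.6, -0.0]
opening: 0.0705
```

>>> jog_arm:
  deltas: [0, 0, 0, 0, 0, 0, 0, 0, 0, 0, 0, 0, 0, 0, 0, 0, 0, 0, 0, 0, 0, 0, 0, 0, 0, 0, 0, 0, 0, 0]
  claw: 0.3
  newtons: 30

```text
time: 3.75
tool_pos: [0.5577, 0.4263, 0.0768]
tool_rot: [3.141, -0.0, 1.308]
contact_force: [0.6, -0.1, 1.3]
opening: 0.0455
```

>>> jog_arm:
  deltas: [0, 0, 0, 0, 0, 0, 0, 0, 0, 0, 0, 0, 0, 0, 0, 0, 0, 0, 0, 0, 0, 0, 0, 0, 0, 0, 0, 0, 0, 0]

```text
time: 4.17
tool_pos: [0.5576, 0.4263, 0.0768]
tool_rot: [3.141, -0.0, 1.308]
contact_force: [0.5, -0.4, 1.4]
opening: 0.0456
```

Gripped at 45.6 mm. Lifting, then moving over to the gap.

>>> jog_arm:
  deltas: [0, 0, 0.2, 0, 0, 0, 0, 0, 0.4, 0, 0, 0, 0, 0, 0.7, 0, 0, 0, 0, 0, 0.9, 0, 0, 0, 0, 0, 0.9, 0, 0, 0]

```text
time: 4.58
tool_pos: [0.5595, 0.4275, 0.1722]
tool_rot: [3.135, -0.007, 1.308]
contact_force: [-0.0, -0.2, 1.3]
opening: 0.0458
```

>>> jog_arm:
  deltas: [0, 0, 0.3, 0, 0, 0, 0, 0, 0.6, 0, 0, 0, 0, 0, 0.7, 0, 0, 0, 0, 0, 0.7, 0, 0, 0]

```text
time: 4.92
tool_pos: [0.5585, 0.4269, 0.2392]
tool_rot: [3.138, -0.004, 1.308]
contact_force: [-0.1, 0.1, -1.1]
opening: 0.0457
```

>>> jog_arm:
  deltas: [-0.1, -0.3, 0, 0, 0, 0.042, -0.2, -0.6, 0, 0, 0, 0.084, -0.33, -0.9, 0, 0, 0, 0.126, -0.33, -0.9, 0, 0, 0, 0.126]

```text
time: 5.25
tool_pos: [0.521, 0.331, 0.2332]
tool_rot: [-3.134, 0.006, 1.507]
contact_force: [1.1, 0.3, -0.7]
opening: 0.0455
```

>>> jog_arm:
  deltas: [-0.1, -0.3, 0, 0, 0, 0, -0.2, -0.6, 0, 0, 0, 0, -0.33, -0.9, 0, 0, 0, 0, -0.33, -0.9, 0, 0, 0, 0]

```text
time: 5.58
tool_pos: [0.4887, 0.242, 0.2344]
tool_rot: [-3.136, 0.004, 1.503]
contact_force: [1.3, 0.4, -0.9]
opening: 0.0456
```

>>> jog_arm:
  deltas: [-0.1, -0.3, 0, 0, 0, 0, -0.2, -0.6, 0, 0, 0, 0, -0.32, -0.84, 0, 0, 0, 0, -0.32, -0.84, 0, 0, 0, 0, -0.32, -0.84, 0, 0, 0, 0]

```text
time: 6.0
tool_pos: [0.459, 0.1617, 0.2355]
tool_rot: [-3.14, 0.0, 1.503]
contact_force: [0.8, 1.0, -0.7]
opening: 0.0454
```

Run:
```python
from h import *
o=robot.observe();t=o['tool_pos'];print(t,o['tool_rot'])
save('side','s3')
im=cv2.imread('pics/raw_s3.png');x,y=map(int,w2px('side',t));
a=np.radians(-3.7);u=np.array([np.cos(a),np.sin(a),0]);v=np.array([-u[1],u[0],0])
tip=t-[0,0,.0768-.0045];ox,oy=250,90;s=4
I=cv2.resize(im[oy:oy+150,ox:ox+140],None,fx=s,fy=s,interpolation=cv2.INTER_CUBIC)
def pl(P,c):
    q=[w2px('side',p) for p in P];cv2.polylines(I,[((np.array(q)-[ox,oy])*s).astype(int)],True,c,1)
pl([tip+u*.023*i+v*.021*j+[0,0,.102] for i,j in((1,1),(1,-1),(-1,-1),(-1,1))],(0,0,255))
pl([tip+u*.023*i+v*.004*j for i,j in((1,1),(1,-1),(-1,-1),(-1,1))],(0,0,255))
J=np.array([.4545,.0912,0])
pl([J+u*x_+v*y_+[0,0,.062] for x_,y_ in((-.037,.0855),(.037,.0855),(.037,.057),(-.037,.057))],(0,255,0))
cv2.imwrite('pics/v4.png',I)
```

```text
[0.45902578 0.16171197 0.23549645] [-3.13990933e+00  1.24530600e-04  1.50345520e+00]
```

View pics/v4.png

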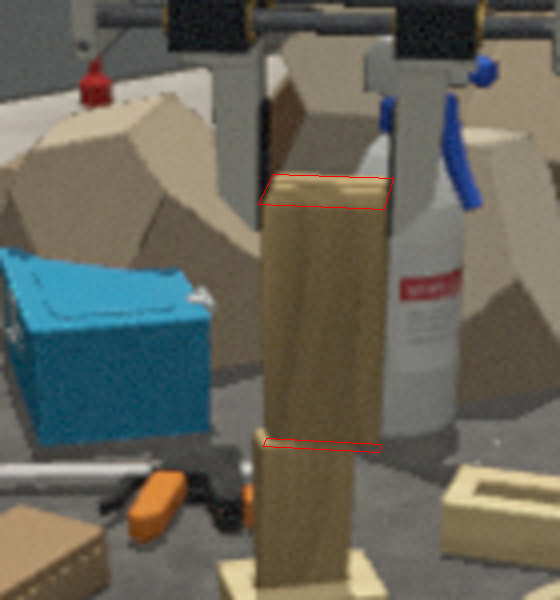

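The overlay matches the wedge to within a pixel, so the tip is 72.3 mm below the TCP, with the tip over the gap. Lowering until contact.

>>> jog_arm:
  deltas: [0, 0, -0.3, 0, 0, 0, 0, 0, -0.6, 0, 0, 0, 0, 0, -0.8, 0, 0, 0, 0, 0, -0.95, 0, 0, 0, 0, 0, -0.95, 0, 0, 0]

```text
time: 6.47
tool_pos: [0.4577, 0.163, 0.1379]
tool_rot: [-3.135, 0.001, 1.507]
contact_force: [-1.1, 0.2, 0.0]
opening: 0.0456
```

>>> jog_arm:
  deltas: [0, 0.005, -0.1, 0, 0, 0, 0, 0.005, -0.2, 0, 0, 0, 0, 0.005, -0.25, 0, 0, 0, 0, 0.005, -0.25, 0, 0, 0]

```text
time: 6.8
tool_pos: [0.4594, 0.1633, 0.116]
tool_rot: [-3.14, 0.0, 1.506]
contact_force: [-0.7, 0.1, 0.1]
opening: 0.0455
```

>>> jog_arm:
  deltas: [0, 0, -0.02, 0, 0, 0, 0, 0, -0.05, 0, 0, 0, 0, 0, -0.08, 0, 0, 0, 0, 0, -0.1, 0, 0, 0, 0, 0, -0.1, 0, 0, 0]

```text
time: 7.22
tool_pos: [0.4594, 0.1627, 0.1064]
tool_rot: [-3.141, 0.0, 1.506]
contact_force: [0.4, 0.2, 0.0]
opening: 0.0457
```

>>> jog_arm:
  deltas: [0, 0, -0.02, 0, 0, 0, 0, 0, -0.04, 0, 0, 0, 0, 0, -0.06, 0, 0, 0, 0, 0, -0.07, 0, 0, 0, 0, 0, -0.07, 0, 0, 0]

```text
time: 7.63
tool_pos: [0.4595, 0.1625, 0.0994]
tool_rot: [-3.141, 0.0, 1.506]
contact_force: [0.3, -0.3, -0.5]
opening: 0.0457
```

>>> jog_arm:
  deltas: [0, 0, -0.01, 0, 0, 0, 0, 0, -0.02, 0, 0, 0, 0, 0, -0.03, 0, 0, 0, 0, 0, -0.03, 0, 0, 0, 0, 0, -0.03, 0, 0, 0]

```text
time: 8.05
tool_pos: [0.4596, 0.1625, 0.0966]
tool_rot: [3.141, 0.0, 1.506]
contact_force: [0.2, -3.1, 0.2]
opening: 0.0456
```

>>> jog_arm:
  deltas: [0, 0, -0.01, 0, 0, 0, 0, 0, -0.02, 0, 0, 0, 0, 0, -0.03, 0, 0, 0, 0, 0, -0.03, 0, 0, 0, 0, 0, -0.03, 0, 0, 0]

```text
time: 8.47
tool_pos: [0.4596, 0.1623, 0.0936]
tool_rot: [3.141, 0.001, 1.506]
contact_force: [-0.1, -5.2, 2.1]
opening: 0.0452
```

The wedge touches the stop side first (Fy −5 N). I'll move it toward −y to relieve that, then press down with the y-shift that follows the closing blocks.

>>> jog_arm:
  deltas: [0, -0.005, 0, 0, 0, 0, 0, -0.01, 0, 0, 0, 0, 0, -0.01, 0, 0, 0, 0]

```text
time: 8.72
tool_pos: [0.4596, 0.1618, 0.0936]
tool_rot: [3.141, -0.0, 1.506]
contact_force: [1.2, -3.0, 1.0]
opening: 0.0458
```

>>> jog_arm:
  deltas: [0, -0.003, -0.01, 0, 0, 0, 0, -0.005, -0.02, 0, 0, 0, 0, -0.01, -0.03, 0, 0, 0, 0, -0.01, -0.04, 0, 0, 0, 0, -0.01, -0.04, 0, 0, 0]

```text
time: 9.13
tool_pos: [0.4597, 0.1607, 0.0896]
tool_rot: [3.141, -0.0, 1.506]
contact_force: [1.1, -3.3, 3.2]
opening: 0.0461
```

>>> jog_arm:
  deltas: [0, -0.003, -0.01, 0, 0, 0, 0, -0.005, -0.02, 0, 0, 0, 0, -0.01, -0.03, 0, 0, 0, 0, -0.01, -0.04, 0, 0, 0, 0, -0.01, -0.04, 0, 0, 0]

```text
time: 9.55
tool_pos: [0.4597, 0.1596, 0.0855]
tool_rot: [3.141, 0.0, 1.506]
contact_force: [1.3, -3.9, 3.4]
opening: 0.0457
```

>>> jog_arm:
  deltas: [0, -0.003, -0.01, 0, 0, 0, 0, -0.005, -0.02, 0, 0, 0, 0, -0.01, -0.03, 0, 0, 0, 0, -0.01, -0.04, 0, 0, 0, 0, -0.01, -0.04, 0, 0, 0]

```text
time: 9.97
tool_pos: [0.4598, 0.1587, 0.0818]
tool_rot: [3.141, 0.0, 1.506]
contact_force: [0.5, -4.7, 5.2]
opening: 0.0455
```

>>> jog_arm:
  deltas: [0, -0.003, -0.01, 0, 0, 0, 0, -0.005, -0.02, 0, 0, 0, 0, -0.005, -0.02, 0, 0, 0, 0, -0.005, -0.02, 0, 0, 0]

```text
time: 10.3
tool_pos: [0.46, 0.1581, 0.0801]
tool_rot: [3.14, -0.0, 1.506]
contact_force: [-0.5, -4.0, 7.1]
opening: 0.0456
```

>>> jog_arm:
  deltas: [0, -0.003, -0.01, 0, 0, 0, 0, -0.005, -0.02, 0, 0, 0, 0, -0.005, -0.02, 0, 0, 0, 0, -0.005, -0.02, 0, 0, 0]

```text
time: 10.63
tool_pos: [0.4602, 0.1576, 0.0783]
tool_rot: [3.14, -0.0, 1.506]
contact_force: [-0.3, -5.2, 9.0]
opening: 0.0455
```

>>> jog_arm:
  deltas: [0, -0.002, -0.01, 0, 0, 0, 0, -0.003, -0.015, 0, 0, 0, 0, -0.003, -0.015, 0, 0, 0, 0, -0.003, -0.015, 0, 0, 0]

```text
time: 10.97
tool_pos: [0.4603, 0.1576, 0.0777]
tool_rot: [3.139, -0.001, 1.505]
contact_force: [-3.2, -5.1, 18.2]
opening: 0.0454
```

The force is rising sharply, so it is jamming. I'll firm up the grip and press a bit more.

>>> jog_arm:
  deltas: [0, 0, -0.01, 0, 0, 0, 0, 0, -0.015, 0, 0, 0, 0, 0, -0.015, 0, 0, 0, 0, 0, -0.015, 0, 0, 0]
  newtons: 55

```text
time: 11.3
tool_pos: [0.4605, 0.1575, 0.0773]
tool_rot: [3.138, -0.001, 1.506]
contact_force: [-6.3, -5.1, 29.4]
opening: 0.0456
```

>>> jog_arm:
  deltas: [0, 0, -0.005, 0, 0, 0, 0, 0, -0.01, 0, 0, 0, 0, 0, -0.01, 0, 0, 0, 0, 0, -0.01, 0, 0, 0]

```text
time: 11.63
tool_pos: [0.4605, 0.1575, 0.0771]
tool_rot: [3.138, -0.001, 1.506]
contact_force: [-7.3, -6.4, 36.1]
opening: 0.0457
```

Run:
```python
from h import *
save('side','s4',(260,160,390,330),3.5)
o=robot.observe();print(o['contact_force'],o['tool_pos'],o['time'])
```

```text
[-8.62533264 -6.30404114 36.13356302] [0.46054831 0.15753984 0.07711824] 11.6833
```

View pics/s4.png

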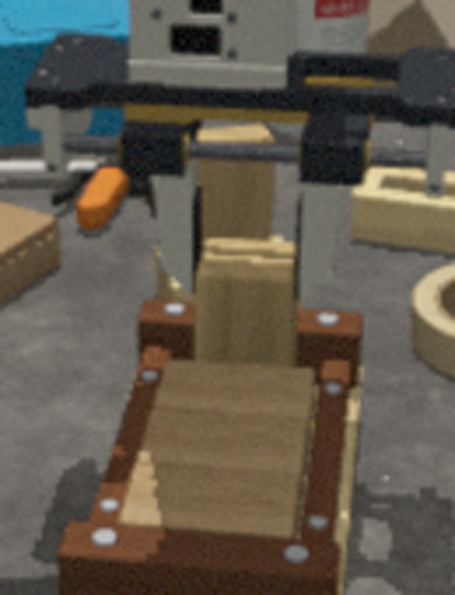

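The three blocks are tight with only hairline seams, and the wedge is seated with 36 N on it. I'll ease the load, open, and retreat.

>>> jog_arm:
  deltas: [0, 0, 0.01, 0, 0, 0, 0, 0, 0.02, 0, 0, 0, 0, 0, 0.02, 0, 0, 0]

```text
time: 11.93
tool_pos: [0.4605, 0.1575, 0.0773]
tool_rot: [3.139, -0.001, 1.505]
contact_force: [-2.3, -4.2, 17.9]
opening: 0.0453
```

>>> jog_arm:
  deltas: [0, 0, 0.005, 0, 0, 0, 0, 0, 0.01, 0, 0, 0, 0, 0, 0.01, 0, 0, 0]

```text
time: 12.18
tool_pos: [0.4605, 0.1575, 0.0774]
tool_rot: [3.139, -0.001, 1.505]
contact_force: [0.7, -3.6, 9.2]
opening: 0.0454
```

>>> jog_arm:
  deltas: [0, 0, 0, 0, 0, 0, 0, 0, 0, 0, 0, 0, 0, 0, 0, 0, 0, 0, 0, 0, 0, 0, 0, 0, 0, 0, 0, 0, 0, 0]
  claw: 0.75

```text
time: 12.6
tool_pos: [0.4592, 0.1576, 0.0763]
tool_rot: [-3.141, -0.0, 1.506]
contact_force: [0.6, 0.3, 0.7]
opening: 0.0682
```

>>> jog_arm:
  deltas: [0, 0, 0.1, 0, 0, 0, 0, 0, 0.3, 0, 0, 0, 0, 0, 0.6, 0, 0, 0, 0, 0, 0.9, 0, 0, 0, 0, 0, 0.9, 0, 0, 0]

```text
time: 13.02
tool_pos: [0.4624, 0.1582, 0.1717]
tool_rot: [3.132, -0.002, 1.506]
contact_force: [0.7, -0.5, 0.8]
opening: 0.0686
```

>>> jog_arm:
  deltas: [-0.2, 0.2, 0.3, 0, 0, 0, -0.4, 0.4, 0.6, 0, 0, 0, -0.6, 0.8, 0.8, 0, 0, 0, -0.6, 0.9, 0.8, 0, 0, 0, -0.6, 0.9, 0.8, 0, 0, 0]

```text
time: 13.43
tool_pos: [0.3989, 0.2504, 0.248]
tool_rot: [3.139, -0.003, 1.509]
contact_force: [0.0, -0.4, -0.6]
opening: 0.0687
```

Run:
```python
from h import *
save('side','s5');o=robot.observe();print(o['contact_force'],o['tool_pos'],o['time'])
im=cv2.imread('pics/raw_s5.png');ox,oy,s=265,185,4
I=cv2.resize(im[oy:oy+145,ox:ox+120],None,fx=s,fy=s,interpolation=cv2.INTER_CUBIC)
a=np.radians(-3.7);u=np.array([np.cos(a),np.sin(a),0]);v=np.array([-u[1],u[0],0]);J=np.array([.4545,.0912,0])
def pl(P,c):
    q=[w2px('side',p) for p in P];cv2.polylines(I,[((np.array(q)-[ox,oy])*s).astype(int)],True,c,1)
W=J+v*.0675+[0,0,.110]
pl([W+u*.023*i+v*.021*j for i,j in((1,1),(1,-1),(-1,-1),(-1,1))],(0,0,255))
pl([J+v*.0495+u*i*.035+[0,0,.062] for i in(-1,1)],(0,255,0))
save('top','t5');t=cv2.imread('pics/raw_t5.png')[180:280,345:490]
t=cv2.resize(t,None,fx=2,fy=2);t=cv2.copyMakeBorder(t,0,I.shape[0]-t.shape[0],0,0,0)
cv2.imwrite('pics/v6.png',np.hstack([I,t]))
```

```text
[-0.08715202  0.26451427 -0.55200494] [0.39906672 0.24868312 0.24678203] 13.4833
```

The viewer limit is reached, so I'll check numerically that the wedge hasn't moved since the release and that it sits at the jam height.

Run:
```python
from h import *
A=cv2.imread('pics/raw_s4.png');B=cv2.imread('pics/raw_s5.png')
for nm,(x0,y0,x1,y1) in dict(wedge=(312,226,350,264),blocks=(295,264,352,312)).items():
    m=cv2.matchTemplate(B[y0-6:y1+6,x0-6:x1+6],A[y0:y1,x0:x1],cv2.TM_CCOEFF_NORMED);_,c,_,p=cv2.minMaxLoc(m);print(nm,'shift',p[0]-6,p[1]-6,round(c,2))
a=np.radians(-3.7);u=np.array([np.cos(a),np.sin(a),0]);v=np.array([-u[1],u[0],0]);J=np.array([.4545,.0912,0])
for z in(.110,.118,.125):print(z,[np.round(w2px('side',J+v*(.0675+j*.021)+[0,0,z]),1).tolist() for j in(1,-1)])
print(B[220:268,325:340].astype(int).mean((1,2)).round().tolist())
print('block edge at',w2px('side',J+v*.0495+[0,0,.062]),'seams',[w2px('side',J+v*y+[0,0,.062])[1].round(1) for y in(.0045,-.0405)])
print('col',B[260:315,325:335].astype(int).mean((1,2)).round().tolist())
```

```text
wedge shift 0 0 0.69
blocks shift 0 0 0.44
0.11 [[331.1, 226.8], [328.4, 238.1]]
0.118 [[331.2, 222.5], [328.5, 233.6]]
0.125 [[331.3, 218.7], [328.6, 229.6]]
[79.0, 78.0, 79.0, 80.0, 80.0, 79.0, 80.0, 91.0, 103.0, 103.0, 102.0, 105.0, 106.0, 104.0, 102.0, 101.0, 102.0, 97.0, 87.0, 80.0, 79.0, 77.0, 77.0, 77.0, 76.0, 76.0, 75.0, 75.0, 75.0, 74.0, 74.0, 74.0, 74.0, 73.0, 73.0, 72.0, 71.0, 72.0, 71.0, 72.0, 70.0, 70.0, 73.0, 82.0, 89.0, 92.0, 93.0, 95.0]
block edge at (np.float64(328.1547936061708), np.float64(263.3775670604721)) seams [np.float64(277.6), np.float64(293.4)]
col [70.0, 70.0, 73.0, 84.0, 89.0, 91.0, 93.0, 94.0, 95.0, 96.0, 133.0, 142.0, 145.0, 145.0, 149.0, 152.0, 154.0, 151.0, 140.0, 142.0, 144.0, 144.0, 143.0, 140.0, 132.0, 124.0, 118.0, 116.0, 118.0, 110.0, 102.0, 100.0, 99.0, 99.0, 90.0, 90.0, 92.0, 92.0, 98.0, 101.0, 108.0, 121.0, 135.0, 136.0, 145.0, 150.0, 146.0, 150.0, 154.0, 155.0, 153.0, 148.0, 105.0, 76.0, 76.0]
```

The wedge's top face spans rows 227–238 (226.8–238.1 predicted when jammed). The end block's edge is at row 263 (263.4 predicted when tight). Handing in.

```bash
python3 -c "
from cell import robot
print(robot.hand_in())"
```

```text
the job is handed in; nothing more can be done
None
```

I took the thick wedge from its stand, lowered it thin end down into the gap until it touched, and pressed it to a jam at about 36 N. I then eased off, let go, moved clear and handed in at about 13.5 s. The slim wedge was not touched.

**Last checks**
- **Wedge height:** in the side view the top face spans rows 227–238, which matches a tip 8 mm up, the jammed position.
- **Row tight:** the end block's edge is at row 263, where 263.4 was predicted for a tight row. Only hairline seams showed before release.
- **After release:** neither the wedge nor the blocks shifted in the image, though the image matches were weak (0.69 and 0.44) because the shadows changed. The tool was clear with no contact force.

**What disagreed**
- **Gripper height:** in the pictures the gripper sat about 20–28 mm higher than its stated tip, so I gripped about 8 mm lower than first reached. The hold still looked shallow, but it did not slip.
- **Tip height:** the tip height worked out from the tool was about 5 mm, against 8 mm from the camera.
- **Straight press:** I moved the wedge about 5 mm toward the blocks during the press. That relieved contact with the end stop and kept the wedge centred as the row closed.
- **Last picture:** the viewer limit stopped me viewing the final picture, so the checks after release are numerical only.

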